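Nest the omega offcuts and snap the keeper bar over the stack

TASK

Put away the offcuts on the bench: nest the two aluminium omega profiles, one over the other, fully down over the omega that already lies on the sloping rack, ends level with it, and put the square channel, which will not nest, in the blue bin. When the stack is complete, press the yellow keeper bar down across it onto its two posts until both spring clips have snapped back over its ends. Leave the tape measure, jar, hammer and timber block alone.

Things in the scene. Friction and masses are not known exactly. Their poses are not given: they have to be found in the camera images.
- tray: Green sloping shelf of the offcut rack, 220 x 128 mm, tilted 30 degrees, facing up and towards the robot; fixed, its place and yaw vary. Origin: on its upper face, mid-width, 90 mm from its low edge, 75 mm above the bench. x points up the slope, y left across it, z out of the shelf, square to it. Only the end stop, the two keeper posts and their clips rise over it (below x = -40 mm), and 14 mm side rails.
- end_stop (a point): Foot of the inner face of the shelf's end stop, at shelf x = -75 mm, y = 0: a plate across the shelf's low end, 90 mm wide, 66 mm high. The stack lies lengthwise along shelf x with its low ends at this stop, centres near shelf x = -5 mm. Axes as the shelf's.
- omega_base_mid (a point): Aluminium omega offcut, twin of omega_a, loose but already on the sloping shelf as the bottom of the stack, flanges on the shelf. Point: middle of its length and width, 25 mm above its flanges; x along it, z out of its crown. The next omega nests over it 18 mm higher (its chamber floor rests on the crown below, 1.5 mm play each side), so stacked centres lie 18 mm apart along shelf z.
- omega_a_mid (a point): Aluminium omega (top-hat) offcut lying flanges down on the bench, loose, about 0.16 kg: 140 mm long (x), 50 mm high; on top a box crown 52 mm wide with upright sides for the upper 15 mm, there a shoulder to 61 mm, below it legs that splay to 77 mm and 3 mm flanges, 92 mm overall (y). Point: middle of length and width, 25 mm up; z up. Grip it across the crown's upright sides.
- omega_b_mid (a point): Second loose aluminium omega offcut on the bench, the twin of omega_a: same size, point and axes.
- channel_mid (a point): Square U-channel offcut in grey galvanised steel, lying open side down on the bench, loose, about 0.18 kg: 140 mm long (x), 56 mm wide (y), 50 mm high, straight upright sides 4 mm thick, no flanges; it will not nest over an omega. Point: middle of its length and width, 25 mm up; z up.
- keeper_mid (a point): Keeper bar lying on the bench, loose, 0.12 kg: yellow bar 150 mm long (y), 20 mm wide (x), 16 mm thick, ends chamfered below (bottom face 138 mm long, full length from 10 mm up); on its middle a black grip block 56 mm long (y), 18 mm wide (x), 26 mm high; 42 mm high in all. Point: middle of the bar, 21 mm above its underside; z up. Either way round fits.
- keeper_seat (a point): Where the middle of the keeper bar's underside rests when home: shelf x = -57 mm, y = 0, 90 mm above the shelf, 4 mm over the crown of a nested stack of three. The bar lies along shelf y on two green posts (14 mm wide, centred 64 mm either side); low ears 9 mm high on each post leave about 26 mm in x. Axes as the shelf's.
- clip_left (a joint): Spring clip outside the shelf's +y post: upright steel leaf with a white roller, 10 mm across, centred 111.5 mm above the shelf; the rollers of both clips stand 144 mm apart, outer faces of the leaves 164 mm. Value: outward spread in rad, 0 at rest on its stop; sprung with about 2.6 N, 5 N when the bar passes. The bar presses in with 8 to 20 N; then the rollers spring back over its ends.
- clip_right (a joint): The same clip at the -y post; positive is outward.
- bin: Blue plastic bin, open on top, fixed: 210 x 160 mm outside (x, y), 70 mm high, walls 5 mm. Origin: centre of its underside; its place and yaw vary.
- tape: Orange tape measure standing on the bench, 72 x 38 x 66 mm; bystander. Origin under its centre.
- screws: Jar of screws with a red cap, 68 mm across, 85 mm high; bystander. Origin under its centre.
- mallet: Hammer, 220 mm long, lying on the bench between robot and rack; bystander. Origin under its middle.
- block: Timber offcut 130 x 70 x 35 mm; bystander. Origin under its centre.
There are look-alikes about, which are no part of the job. What is shaped like the part that bears omega_base_mid but orange is not meant.

How it is judged:
On the way, in this order (a step that is already met when the one before it is completed fails the run):
1. both omega profiles are nested fully down over the one on the rack (x of omega_a_mid in the frame of tray between -0.02 and 0.02 m and y of omega_a_mid in the frame of tray between -0.006 and 0.006 m and z of omega_a_mid in the frame of tray between 0.038 and 0.0645 m and angle between the x axis of each of omega_a_mid, omega_b_mid and the x axis of tray, either way round below 0.08 rad and angle between the z axis of each of omega_a_mid, omega_b_mid and the z axis of tray, either way round below 0.08 rad and x of omega_b_mid in the frame of tray between -0.02 and 0.02 m and y of omega_b_mid in the frame of tray between -0.006 and 0.006 m and z of omega_b_mid in the frame of tray between 0.038 and 0.0645 m), for 0.2 s.
2. then the keeper bar is down on its posts with both clips sprung back over its ends (x of keeper_mid in the frame of tray between -0.064 and -0.05 m and y of keeper_mid in the frame of tray between -0.005 and 0.005 m and z of keeper_mid in the frame of tray between 0.107 and 0.1145 m and angle between the y axis of keeper_mid and the y axis of tray, either way round below 0.08 rad and angle between the z axis of keeper_mid and the z axis of tray, either way round below 0.08 rad and value of joint each of clip_left, clip_right below 0.05 rad), for 0.2 s.
At the end, for the whole second after the job is handed in: Both omegas nested on the base omega (each within 3.5 mm of fully down, 6 mm sideways, 20 mm along the slope, 0.08 rad); keeper bar seated on its posts within 3.5 mm in height, 5 mm sideways, both clips within 0.05 rad of rest; channel inside the blue bin; all at rest (all of step 1 and all of step 2 and x of omega_base_mid in the frame of tray between -0.02 and 0.02 m and z of omega_base_mid in the frame of tray between 0.019 and 0.0295 m and x of channel_mid in the frame of bin between -0.1 and 0.1 m and y of channel_mid in the frame of bin between -0.075 and 0.075 m and z of channel_mid in the frame of bin between 0 and 0.055 m and linear speed of each of omega_a, omega_b, omega_base, channel, keeper below 0.02 m/s); the robot touches nothing.
It fails at once if the tape measure is pushed more than 30 mm (distance of tape from where it was at the start of the episode above 0.03 m).
It fails at once if the jar of screws is pushed more than 30 mm (distance of screws from where it was at the start of the episode above 0.03 m).
It fails at once if the hammer is pushed more than 30 mm (distance of mallet from where it was at the start of the episode above 0.03 m).
It fails at once if the timber block is pushed more than 30 mm (distance of block from where it was at the start of the episode above 0.03 m).
It also fails if it takes over 72 s, if anything falls off the work surface, if the arm or the gripper's body presses on something with over 40 N, if the wrist force passes 120 N, or if a joint passes its speed limit or range.

ROBOT

A 6-joint arm with a two-finger parallel gripper is mounted at the origin on the work surface. World frame = base frame: x ahead of the robot, y to its left, z up, the work surface at z = 0. Lengths are in m, angles in rad, forces in N, time in s.
With the tool pointing down it reaches from about 0.375 to 0.9 m from the base axis. Payload 3.1 kg.
Tool frame: the origin (TCP) lies at the centre of the arm's flange, where the gripper is bolted on; the fingertips stand 182 mm ahead of it and the grasp point (between the pads) lies 164 mm ahead of it; z points along the fingers, y is the line along which they close (so a half turn about z gives the same grasp; the last joint's range is limited). The gripper opens to 87 mm and grips with 3 to 60 N. Pads are 19 mm wide; open, the fingers measure 117 mm over their backs; the gripper's body (75 mm by 190 mm) begins 51 mm behind the grasp point.
Start: joints at [-1.496, 0.527, 1.433, -0, 1.181, -0.178], TCP at [0.156, -0.605, 0.405] pointing down, gripper open.
Joint ranges: [-3.08, 3.08], [-0.75, 2.2], [0.22, 2.44], [-1.43, 4.57], [0, 2.65], [-2.85, 2.85]. Speed limits (rad/s): [2.79, 2.79, 3.14, 3.14, 3.14, 3.14].

INTERFACE

Orientations are given as a unit quaternion [x, y, z, w].
In Python, from rig import * gives the robot as it stands.
- The arm moves only by the tool move_arm, never from a script. Its argument "commands" is a list that holds one entry, the list of rows, each a list of 6 numbers: the shift along the tool's x, y, z in units of 40 mm (1.0 is 40 mm), then the turn, a rotation vector about the tool's x, y, z in rad. A call has 1 to 12 rows; each row is the pose to reach, as a shift and turn from the pose commanded when the call began, along the tool's axes at that moment; what a row does not reach only later rows make up. A row lasts 1/8 s, in which the tool goes at most 62.5 mm and 10.7 degrees, less where a joint would pass 70% of its speed; a pose out of reach is approached as far as the arm can. A call with a gripper value outside its range is refused whole. "claw" is the closure, from -1 (fully open) to 1 (shut), so that 0 is half open, set as the call begins (left out, the last holds). The fingers move at their own pace and stop on an object; "squeeze" is the grip in N (left out, the last holds). Time passes only in rows, so rows that repeat a pose let the fingers close. It gives the time, the measured TCP pose, the force, the opening and the grip force at its end, in the units of the state.
- get_obs(): the state, without advancing time (a new reading comes with each control period).
- camera(name): name is "scene" or "top" or "wrist"; returns a dict with "pixels" (420x560x3 uint8, blue, green, red), "range_z" (420x560 float32, m along the optical axis (not along the pixel's ray), 0 where there is no reading), "camera_matrix" (3x3 intrinsics, pixels), "extrinsics" (4x4, takes a point from world to camera coordinates). Camera axes: x right, y up, looking along -z (the intrinsics and any distortion apply to the point x, -y, -z); pixel columns grow to the right and rows downward; lengths in m; the calibration is good to about 2 mm. A picture is of the moment at which its call begins.
- hand_in(): hands the job in; it is judged then, once.
The state is a dict: "time": time; "q": joint angles; "joint_velocities": joint speeds; "joint_torque": joint torques, N m; "position": TCP position; "tool_rot": TCP orientation; "ft_force": force on the tool from outside, world axes, zero at the start; "moment": the same for the moment, N m; "grip_width": finger opening in m; "grip_force": force on a finger pad.
Only numpy, scipy, OpenCV 4.12 (cv2) and the standard library are available. Lean on these libraries where they do the work, as an engineer would, in place of code of your own. Each camera call takes 0.05 s, during which the arm holds its last target. There are 200 camera calls.

## Working session

There is one attempt and no reset: what is moved stays moved. The work goes in short steps, Python scripts to look and compute and a tool call to move; the robot and the scene stay as the last step left them, time stands still between calls to the robot, and variables do not carry over. Pictures are saved under pics/ and viewed, at most 10 in all, crops included, and the job is handed in when it is done.

Besides the shell and the picture viewer there is one more tool, called in YAML: its name, and indented under it one key for each argument. move_arm: Moves the arm, as the interface text tells. Its arguments: {"type":"object","properties":{"commands":{"type":"array","items":{"type":"array","items":{"type":"array","items":{"type":"number"}}}},"claw":{"type":"number"},"squeeze":{"type":"number"}},"required":["commands"]}

```bash
mkdir -p pics; ls
python3 - <<'E'
from rig import *
import cv2,numpy as np
for n in ("scene","top"):
    c=camera(n); cv2.imwrite(f"pics/{n}0.png",c["pixels"]); np.savez(f"{n}0.npz",**c)
    print(n,c["camera_matrix"].tolist(),np.round(c["extrinsics"],3).tolist())
print(get_obs())
E
```

```text
pics
scene [[486.9768077517711, 0.0, 275.77531901777587], [0.0, 486.9768077517711, 211.13413863609435], [0.0, 0.0, 1.0]] [[-0.285, 0.958, 0.002, 0.216], [-0.726, -0.217, 0.653, 0.375], [0.626, 0.185, 0.757, -1.873], [0.0, 0.0, 0.0, 1.0]]
top [[539.7418037456288, 0.0, 285.4924724833261], [0.0, 539.7418037456288, 212.12759969285818], [0.0, 0.0, 1.0]] [[0.054, -0.999, 0.004, -0.055], [0.978, 0.054, 0.203, -0.611], [-0.203, -0.007, 0.979, -1.534], [0.0, 0.0, 0.0, 1.0]]
{'time': 0.1, 'q': array([-1.49644665e+00,  5.28393927e-01,  1.43376685e+00, -5.65813156e-05,
        1.18140389e+00, -1.78476675e-01]), 'joint_velocities': array([ 0.00214211, -0.00135411, -0.00101096,  0.00033605,  0.00077045,
       -0.00141804]), 'joint_torque': array([-3.84861851e-04, -4.40986061e+01, -1.77151179e+01,  6.35441369e-02,
        5.33700536e-02, -4.35857635e-05]), 'position': array([ 0.15635166, -0.60481214,  0.40385873]), 'tool_rot': array([ 9.92018650e-01,  1.26087375e-01,  2.51848748e-05, -9.86029571e-04]), 'ft_force': array([ 0.26800706,  1.14686636, -0.6688435 ]), 'moment': array([-0.02695238, -0.05717846,  0.00363468]), 'grip_force': 0.0, 'grip_width': 0.08702923766488985}
```

View pics/scene0.png

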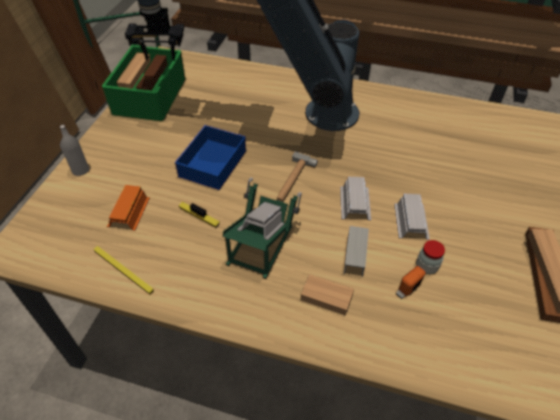

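View pics/top0.png

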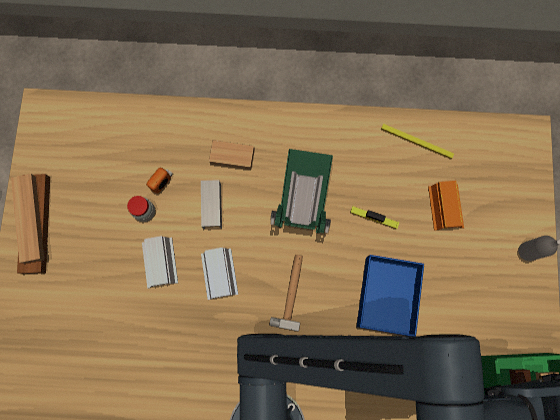

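Candidates in the top image are:
- **Omegas:** (160,262) and (219,273), silver with flanges. The orange one at (446,205) is a look-alike.
- **Channel:** (210,204), no flanges.
- **Keeper:** (375,217), with the black grip block. The plain yellow stick at (417,140) is a look-alike.
- **Rack:** (305,192).
- **Bin:** blue at (391,295). The green crate at lower right is a look-alike.

Next I measure these with depth.

```bash
cat > h.py <<'E'
import numpy as np,cv2
from scipy.spatial.transform import Rotation as R
def cloud(c):
    K=c["camera_matrix"];d=c["range_z"];v,u=np.indices(d.shape)
    p=np.stack([(u-K[0,2])/K[0,0]*d,-(v-K[1,2])/K[1,1]*d,-d],-1)
    E=c["extrinsics"];w=(p-E[:3,3])@E[:3,:3]; w[d==0]=np.nan
    return w
def rect(P):
    (cx,cy),(w,h),a=cv2.minAreaRect((P[:,:2]*1000).astype(np.float32))
    if w<h: w,h,a=h,w,a+90
    return np.round([cx,cy,w,h,(a+90)%180-90],1)
E
python3 - <<'E'
from h import *
c=dict(np.load("top0.npz"));w=cloud(c);im=c["pixels"];hsv=cv2.cvtColor(im,cv2.COLOR_BGR2HSV)
v,u=np.indices(w.shape[:2])
def box(a,b,c_,d):return (u>=a)&(u<=c_)&(v>=b)&(v<=d)
for n,b in dict(omA=(135,225,185,300),omB=(193,235,245,308),chan=(192,170,226,238)).items():
    m=box(*b)&(w[...,2]>.042); f=box(*b)&(hsv[...,1]<50)
    print(n,rect(w[m]),m.sum(),np.nanmedian(w[m][:,2]),"all",rect(w[f&(w[...,2]>-.01)]))
m=box(340,195,410,240)&(hsv[...,0]>22)&(hsv[...,0]<34)&(hsv[...,1]>150); print("keeper",rect(w[m]),np.nanmedian(w[m][:,2]))
m=box(340,195,410,240)&(w[...,2]>.03); print("grip",rect(w[m]),np.nanmedian(w[m][:,2]))
m=box(345,240,435,345)&(w[...,2]>.055)&(hsv[...,0]>100)&(hsv[...,0]<130); print("binrim",rect(w[m]))
g=(hsv[...,0]>60)&(hsv[...,0]<95)&(hsv[...,1]>90)&box(270,145,340,242)
m=g&box(280,145,340,205)&(w[...,2]>.05);P=w[m];
for i in range(4):
    A=np.c_[P[:,:2],np.ones(len(P))];s=np.linalg.lstsq(A,P[:,2],rcond=None)[0];r=P[:,2]-A@s
    P=P[abs(r)<max(.003,1.0*r.std())]
n=np.array([-s[0],-s[1],1]);n/=np.linalg.norm(n);print("tray n",n,"tilt",np.degrees(np.arccos(n[2])),len(P),r.std(),"yaw",np.degrees(np.arctan2(s[1],s[0])), s)
print("tray pts rect",rect(P))
x=np.array([s[0],s[1],s[0]**2+s[1]**2]);x/=np.linalg.norm(x);y=np.cross(n,x)
b=box(282,150,335,240)&(hsv[...,1]<60); Q=w[b];Q=Q[~np.isnan(Q[:,0])]
o=P.mean(0);L=np.c_[(Q-o)@x,(Q-o)@y,(Q-o)@n]
print(np.percentile(L[:,2],[5,25,50,75,95]))
T=L[L[:,2]>.042];print("base crown",rect(T),len(T)); print("o",o,x,y)
LP=np.c_[(P-o)@x,(P-o)@y];print("shelf local",LP.min(0),LP.max(0))
np.savez("tray.npz",o=o,x=x,y=y,n=n)
for nm,bb in dict(mallet=(265,250,310,335),block=(205,135,258,172),jar=(120,190,160,225),tape=(145,165,178,196)).items():
    m=box(*bb)&(w[...,2]>.008);print(nm,rect(w[m]),np.nanmax(w[m][:,2]))
E
```

```text
omA [449.7 348.5 141.3  59.5  13.5] 851 0.04918146531122188 all [454.1 351.6 151.5  94.   13.8]
omB [425.8 168.3 141.   55.3  12.1] 849 0.04923358277389963 all [430.  169.2 149.1  92.8  13.3]
chan [630.8 206.  140.7  56.5   5.6] 842 0.049041667905291714 all [630.9 205.9 140.5  56.6   5.8]
keeper [ 624.1 -292.   148.4   26.8   72.4] 0.014847573341102495
grip [ 621.5 -291.8   56.6   20.    71.8] 0.040208641535133774
binrim [ 371.2 -286.4  265.   253.6   84. ]
tray n [-0.48939603  0.05022389  0.8706142 ] tilt 29.46990801817339 629 0.0015938956501946773 yaw -5.859422072090431 [ 0.56212733 -0.05768788 -0.30299141]
tray pts rect [703.1 -74.3 149.8 126.7  -5.8]
[-0.00087398  0.01559406  0.04509125  0.04950416  0.05514703]
base crown [-83.8 -28.7 142.9 111.2   0.7] 884
o [ 0.73316709 -0.08023364  0.11377983] [ 0.86606556 -0.0888793   0.49196638] [0.10208804 0.99477537 0.        ]
shelf local [-0.12070516 -0.060601  ] [0.05093913 0.06606468]
mallet [385.8 -39.4 244.9 134.5   2.5] 0.38935803973486244
block [795.9 157.1 138.4 102.1 -83.1] 0.04378888382038491
jar [617.6 421.2 125.  102.1 -78.8] 0.09214134328736859
tape [698.5 358.9  82.   76.4 -86.6] 0.07579033238083818
```

```bash
cat >> h.py <<'E'
def down(yaw):
    a=np.radians(yaw);x=np.array([np.cos(a),np.sin(a),0]);z=np.array([0,0,-1.]);return np.c_[x,np.cross(z,x),z]
def go(*tg,start=None):
    """print deltas chain: first from measured pose, then target to target"""
    from rig import get_obs
    o=get_obs();p,Q=(o["position"],R.from_quat(o["tool_rot"]).as_matrix()) if start is None else start
    for P,M in tg:
        P=np.asarray(P,float);d=Q.T@(P-p);r=R.from_matrix(Q.T@M).as_rotvec()
        n=max(np.linalg.norm(d)/.0625,np.degrees(np.linalg.norm(r))/10.7)
        print(np.round(d/.04,2).tolist()+np.round(r,3).tolist(),"rows>=%.1f"%n); p,Q=P,M
def trayframe(yaw,o):
    a=np.radians(yaw);c,s=np.cos(np.pi/6),.5
    x=np.array([c*np.cos(a),c*np.sin(a),s]);y=np.array([-np.sin(a),np.cos(a),0]);return np.c_[x,y,np.cross(x,y)],np.asarray(o)
E
python3 - <<'E'
from h import *
t=np.load("tray.npz");c=dict(np.load("top0.npz"));w=cloud(c)
yaw=-5.85;M,_=trayframe(yaw,[0,0,0])
o=t["o"]+.0027*M[:,1]; o=o-M[:,0]*(o[2]-.075)/.5
L=(w-o)@M; m=(abs(L[...,1])<.05)&(abs(L[...,0]+.005)<.09)
for lo,hi in((.046,.056),):
    k=m&(L[...,2]>lo)&(L[...,2]<hi)&(abs(L[...,1])<.04);print(k.sum(),rect(L[k]),np.median(L[k],0))
k=m&(abs(L[...,2])<.006);print("shelf z",np.median(L[k][:,2]))
print("o",o); np.savez("tray1.npz",M=M,o=o)
F=np.c_[M[:,0],-M[:,1],-M[:,2]]
V=o+M@np.array([-.02,0,.40]);print("view",V)
go(([.42,-.33,.40],down(0)),(V,F))
E
```

```text
717 [ -6.4  -0.2 143.4  79.7  -0.2] [-0.00653878 -0.00230459  0.04996155]
shelf z 0.0005963470427759724
o [ 0.66662346 -0.07070158  0.075     ]
view [ 0.45043473 -0.0485513   0.41141016]
[8.1, -5.0, 0.11, -0.002, -0.0, 0.253] rows>=6.1
[0.76, -7.04, -0.29, -0.027, 0.523, 0.1] rows>=4.5
```

move_arm:
  commands:
    - [[4,-2.5,0,0,0,0.12],[8.1,-5,0.1,0,0,0.25],[8.1,-5,0.1,0,0,0.25],[8.1,-5,0.1,0,0,0.25],[8.1,-5,0.1,0,0,0.25],[8.1,-5,0.1,0,0,0.25],[8.1,-5,0.1,0,0,0.25],[8.1,-5,0.1,0,0,0.25]]
  claw: -1

```text
time: 1.1
position: [0.4202, -0.3301, 0.4005]
tool_rot: [1.0, 0.002, -0.0, 0.0]
ft_force: [-0.4, -0.8, 0.0]
grip_width: 0.0868
grip_force: 0.0
```

move_arm:
  commands:
    - [[0.76,-7.04,-0.3,-0.027,0.523,0.1],[0.76,-7.04,-0.3,-0.027,0.523,0.1],[0.76,-7.04,-0.3,-0.027,0.523,0.1],[0.76,-7.04,-0.3,-0.027,0.523,0.1],[0.76,-7.04,-0.3,-0.027,0.523,0.1],[0.76,-7.04,-0.3,-0.027,0.523,0.1],[0.76,-7.04,-0.3,-0.027,0.523,0.1],[0.76,-7.04,-0.3,-0.027,0.523,0.1]]

```text
time: 2.1
position: [0.4499, -0.0505, 0.4127]
tool_rot: [0.965, -0.049, 0.259, 0.014]
ft_force: [0.3, -0.1, 0.1]
grip_width: 0.0871
grip_force: 0.0
```

Run:
```python
from h import *
from rig import *
o=get_obs();print(o["time"],o["position"],R.from_quat(o["tool_rot"]).as_matrix().round(3).tolist(),o["q"].round(3))
c=camera("wrist");cv2.imwrite("pics/w1.png",c["pixels"]);np.savez("w1.npz",**c)
t=np.load("tray1.npz");M,og=t["M"],t["o"]
E=c["extrinsics"];print("cam",-E[:3,:3].T@E[:3,3])
L=(cloud(c)-og)@M
k=(abs(L[...,2])<.006)&(L[...,0]>-.03)&(L[...,0]<.14)&(abs(L[...,1])<.07);print("shelf",k.sum(),np.median(L[k],0),L[k].min(0),L[k].max(0))
k=(L[...,2]>.046)&(L[...,2]<.056)&(abs(L[...,1])<.04)&(abs(L[...,0])<.09);print("crown",k.sum(),rect(L[k]),np.median(L[k],0))
```

```text
2.1 [ 0.44985811 -0.0505435   0.41272937] [[0.861, -0.102, 0.497], [-0.088, -0.995, -0.052], [0.5, 0.001, -0.866]] [-0.401  0.226  1.994  0.351  0.441  0.991]
cam [ 0.5317885  -0.05911545  0.43593442]
shelf 8786 [ 8.66718626e-02 -8.76897138e-05 -2.60817901e-03] [-0.02993512 -0.06186422 -0.00548555] [0.13402617 0.06102727 0.00599059]
crown 5222 [-1.000e+00  1.000e-01  1.408e+02  7.960e+01  0.000e+00] [ 0.00389235 -0.00015682  0.04715796]
```

View pics/w1.png

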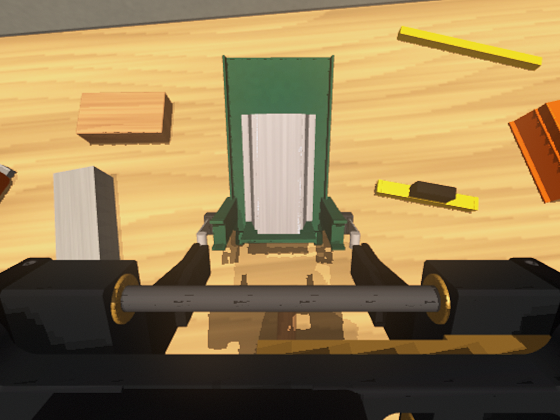

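The wrist view shows the base omega (280,175) on the green shelf, its crown spanning columns 252–305. The clips are at (203,235) and (352,235). The keeper at (430,193) has the black block, and the plain stick at (470,45) is the look-alike. I'll check the tray yaw, then plan the omega_b grasp.

Run:
```python
from h import *
c=dict(np.load("w1.npz"));t=np.load("tray1.npz");M,og=t["M"],t["o"]
W=cloud(c);L=(W-og)@M
g=cv2.cvtColor(c["pixels"],cv2.COLOR_BGR2HSV)
green=(g[...,0]>60)&(g[...,0]<95)&(g[...,1]>90)
def mid(mask,xs,s=.01):
    r=[]
    for x in xs:
        k=mask&(abs(L[...,0]-x)<s/2)
        if k.sum()>10:
            y=L[k][:,1];r.append((x,np.percentile(y,2),np.percentile(y,98)))
    r=np.array(r);m=(r[:,1]+r[:,2])/2;p=np.polyfit(r[:,0],m,1);print("yaw err deg",np.degrees(p[0]),"y mid at 0",p[1],"width",np.mean(r[:,2]-r[:,1]))
mid((L[...,2]>.041)&(L[...,2]<.056)&(abs(L[...,1])<.034),np.arange(-.03,.06,.01))
mid(green&(abs(L[...,2])<.012)&(abs(L[...,1])<.075),np.arange(.07,.125,.008))
# omega B/A seen from top: robust centre from flange+crown
c=dict(np.load("top0.npz"));W=cloud(c);hs=cv2.cvtColor(c["pixels"],cv2.COLOR_BGR2HSV);v,u=np.indices(W.shape[:2])
for n,b,yaw in (("A",(135,225,185,300),13.5),("B",(193,235,245,308),12.5),("C",(192,170,226,238),5.7)):
    k=(u>=b[0])&(u<=b[2])&(v>=b[1])&(v<=b[3])&(W[...,2]>.046)
    P=W[k][:,:2];a=np.radians(yaw);Rt=np.array([[np.cos(a),-np.sin(a)],[np.sin(a),np.cos(a)]])
    q=P@Rt;ce=(np.percentile(q,2,0)+np.percentile(q,98,0))/2
    print(n,Rt@ce,np.percentile(q,98,0)-np.percentile(q,2,0))
go(([.45,.0,.40],down(5)),([.424,.168,.36],down(13)))
```

```text
yaw err deg -0.04613090533376081 y mid at 0 -0.00039248961616670245 width 0.049898632479543376
yaw err deg 39.96731751733801 y mid at 0 -0.05176024488165518 width 0.053958234088954636
A [0.4496915 0.3494815] [0.13449534 0.04988757]
B [0.42520424 0.16774486] [0.13409308 0.05062366]
C [0.6307653  0.20573737] [0.13453097 0.05383039]
[-0.27, -1.25, 0.21, 0.05, -0.522, -0.185] rows>=3.0
[-0.28, -4.24, 1.0, 0.0, 0.0, -0.14] rows>=2.8
```

move_arm:
  commands:
    - [[-0.27,-1.25,0.2,0.05,-0.522,-0.185],[-0.27,-1.25,0.2,0.05,-0.522,-0.185],[-0.27,-1.25,0.2,0.05,-0.522,-0.185],[-0.27,-1.25,0.2,0.05,-0.522,-0.185]]

```text
time: 2.65
position: [0.4504, 0.0007, 0.4002]
tool_rot: [0.999, 0.044, 0.001, -0.0]
ft_force: [0.9, 0.9, -0.2]
grip_width: 0.0871
grip_force: 0.0
```

move_arm:
  commands:
    - [[-0.28,-4.24,1,0,0,-0.14],[-0.28,-4.24,1,0,0,-0.14],[-0.28,-4.24,1,0,0,-0.14],[-0.28,-4.24,1,0,0,-0.14],[-0.28,-4.24,1,0,0,-0.14]]

```text
time: 3.28
position: [0.4231, 0.1689, 0.3605]
tool_rot: [0.993, 0.114, 0.001, -0.0]
ft_force: [-0.2, 0.3, -0.3]
grip_width: 0.0872
grip_force: 0.0
```

```bash
cat >> h.py <<'E'
def crown(c,xy,yaw,r=(.085,.045),z=(.046,.056)):
    W=cloud(c);a=np.radians(yaw);Rt=np.array([[np.cos(a),-np.sin(a)],[np.sin(a),np.cos(a)]])
    q=(W[...,:2]-np.array(xy))@Rt;k=(W[...,2]>z[0])&(W[...,2]<z[1])&(abs(q[...,0])<r[0])&(abs(q[...,1])<r[1]);Q=q[k]
    lo,hi=np.percentile(Q,1,0),np.percentile(Q,99,0);ce=(lo+hi)/2
    rr=rect(Q);print("n",k.sum(),"centre",Rt@ce+xy,"size",hi-lo,"rect",rr,"zmed",np.median(W[k][:,2]))
E
python3 - <<'E'
from h import *
from rig import *
o=get_obs();print(o["time"],o["position"],o["q"].round(2))
c=camera("wrist")
crown(c,[.4252,.1677],13); crown(c,[.4497,.3495],13.5)
go(([.4252,.1677,.219],down(12.7)))
E
```

```text
3.275 [0.42312672 0.1689137  0.36050496] [0.13 0.37 1.89 0.   0.87 1.48]
n 6715 centre [0.43209058 0.16946377] size [0.13681029 0.05090957] rect [6.500e+00 1.000e-01 1.401e+02 5.210e+01 3.000e-01] zmed 0.04956357919006411
n 8497 centre [0.45638882 0.35105423] size [0.13764154 0.05180614] rect [  6.6   0.4 140.3  53.9  -0.5] zmed 0.04951915709424763
[0.03, 0.03, 3.54, -0.0, -0.002, 0.006] rows>=2.3
```

Run:
```python
from h import *
t=np.load("tray1.npz");M=t["M"];o=t["o"]+M@np.array([.004,-.0003,-.002]);np.savez("tray2.npz",M=M,o=o);print(o)
F=np.c_[M[:,0],-M[:,1],-M[:,2]]
T=lambda x,z,y=0:(o+M@np.array([x,y,z]),F)
g=[.4315,.169]
go((g+[.30],down(12.9)),(g+[.219],down(12.9)))
print("next");go((g+[.34],down(12.9)),T(-.002,.33),T(-.002,.27),start=(np.array(g+[.219]),down(12.9)))
```

```text
[ 0.67103374 -0.07145501  0.07526795]
[0.2, 0.03, 1.52, -0.0, -0.002, 0.003] rows>=1.0
[0.0, 0.0, 2.02, 0.0, 0.0, 0.0] rows>=1.3
next
[0.0, 0.0, -3.03, 0.0, 0.0, 0.0] rows>=1.9
[0.55, 5.86, -0.5, -0.086, 0.519, 0.32] rows>=3.8
[-0.0, 0.0, 1.5, 0.0, 0.0, 0.0] rows>=1.0
```

move_arm:
  commands:
    - [[0.2,0.03,1.5,0,0,0],[0.2,0.03,2.6,0,0,0],[0.2,0.03,3.2,0,0,0],[0.2,0.03,3.52,0,0,0],[0.2,0.03,3.54,0,0,0]]

```text
time: 3.95
position: [0.4315, 0.1693, 0.2187]
tool_rot: [0.994, 0.114, -0.0, -0.0]
ft_force: [0.1, -0.1, -0.2]
grip_width: 0.0869
grip_force: 0.0
```

move_arm:
  commands:
    - [[0,0,0,0,0,0],[0,0,0,0,0,0],[0,0,0,0,0,0],[0,0,0,0,0,0]]
  claw: 1
  squeeze: 30

```text
time: 4.45
position: [0.431, 0.1703, 0.2192]
tool_rot: [0.993, 0.115, 0.0, -0.0]
ft_force: [-0.4, -0.4, -0.1]
grip_width: 0.0547
grip_force: 0.0
```

move_arm:
  commands:
    - [[0,0,-1,0,0,0],[0,0,-2,0,0,0],[0,0,-3,0,0,0],[0,0,-3,0,0,0]]

```text
time: 4.95
position: [0.4316, 0.1704, 0.3413]
tool_rot: [0.993, 0.115, 0.003, -0.0]
ft_force: [-0.1, -0.4, -2.9]
grip_width: 0.0513
grip_force: 30.0
```

The fingers were still closing when the lift began, so I'll check how the omega sits in the hand.

Run:
```python
from h import *
from rig import *
c=camera("wrist");cv2.imwrite("pics/w2.png",c["pixels"]);o=get_obs()
Q=R.from_quat(o["tool_rot"]).as_matrix();L=(cloud(c)-o["position"])@Q
k=(abs(L[...,2]-.168)<.02)&(abs(L[...,1])<.03)&(L[...,0]>.02);P=L[k]
for x in np.arange(.02,.09,.01):
    s=P[abs(P[:,0]-x)<.005]
    if len(s):print(round(x,3),len(s),np.percentile(s[:,2],[5,50,95]).round(4),np.percentile(s[:,1],[2,98]).round(4))
print("xmax",np.percentile(P[:,0],99.5))
```

```text
0.02 708 [0.1748 0.1758 0.1768] [-0.024   0.0257]
0.03 1511 [0.1748 0.1757 0.1767] [-0.0242  0.0257]
0.04 1591 [0.1746 0.1756 0.1766] [-0.0241  0.0257]
0.05 1693 [0.1745 0.1755 0.1766] [-0.0242  0.0257]
0.06 1756 [0.1743 0.1753 0.1765] [-0.0242  0.0257]
0.07 1782 [0.1742 0.1752 0.1764] [-0.0243  0.0258]
xmax 0.07405927700944946
```

View pics/w2.png

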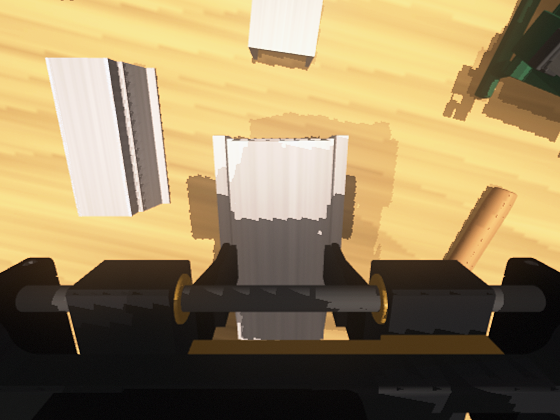

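The omega hangs level in the grip (crown at columns 230–335, rows 140–340) but about 7 mm low. I'll set it down and grip it again.

move_arm:
  commands:
    - [[0,0,1.2,0,0,0],[0,0,2.4,0,0,0],[0,0,2.85,0,0,0],[0,0,2.9,0,0,0],[0,0,2.9,0,0,0]]

```text
time: 5.62
position: [0.4293, 0.1699, 0.2214]
tool_rot: [0.993, 0.115, -0.003, 0.0]
ft_force: [-2.3, 0.0, 0.5]
grip_width: 0.0517
grip_force: 30.0
```

move_arm:
  commands:
    - [[0,0,0,0,0,0],[0.1,0,0.1,0,0,0],[0.1,0,0.19,0,0,0],[0.1,0,0.19,0,0,0]]
  claw: -0.5

```text
time: 6.12
position: [0.4349, 0.171, 0.2148]
tool_rot: [0.993, 0.115, -0.0, -0.0]
ft_force: [-0.3, 0.7, -0.2]
grip_width: 0.0652
grip_force: 0.0
```

move_arm:
  commands:
    - [[0,0,0,0,0,0],[0,0,0,0,0,0],[0,0,0,0,0,0],[0,0,0,0,0,0]]
  claw: 1
  squeeze: 40

```text
time: 6.62
position: [0.4348, 0.1711, 0.2153]
tool_rot: [0.993, 0.115, -0.0, -0.0]
ft_force: [0.1, 0.1, -1.7]
grip_width: 0.0592
grip_force: 40.0
```

move_arm:
  commands:
    - [[0,0,0,0,0,0],[0,0,-0.1,0,0,0],[0,0,-0.1,0,0,0]]
  claw: -0.6

```text
time: 7.0
position: [0.435, 0.1711, 0.2197]
tool_rot: [0.993, 0.115, 0.0, -0.0]
ft_force: [0.7, 0.9, 0.7]
grip_width: 0.0691
grip_force: 0.0
```

move_arm:
  commands:
    - [[0,0,0,0,0,0],[0,0,0,0,0,0],[0,0,0,0,0,0],[0,0,0,0,0,0]]
  claw: 1

```text
time: 7.5
position: [0.4348, 0.171, 0.2192]
tool_rot: [0.993, 0.115, -0.0, -0.0]
ft_force: [0.5, 0.3, -0.1]
grip_width: 0.0516
grip_force: 40.0
```

Run:
```python
from h import *
t=np.load("tray2.npz");M,o=t["M"],t["o"];F=np.c_[M[:,0],-M[:,1],-M[:,2]]
T=lambda x,z,y=0:(o+M@np.array([x,y,z]),F)
D=down(13.2)
go(([.4348,.171,.33],D),T(-.002,.35),T(-.002,.29))
```

```text
[-0.0, 0.0, -2.77, -0.0, 0.0, -0.0] rows>=1.8
[0.19, 5.81, -1.18, -0.087, 0.519, 0.325] rows>=3.8
[-0.0, 0.0, 1.5, 0.0, 0.0, 0.0] rows>=1.0
```

move_arm:
  commands:
    - [[0,0,-0.6,0,0,0],[0,0,-1.6,0,0,0],[0,0,-2.5,0,0,0],[0,0,-2.77,0,0,0]]

```text
time: 8.0
position: [0.4351, 0.1711, 0.3316]
tool_rot: [0.993, 0.115, 0.002, -0.0]
ft_force: [0.4, 0.4, -1.8]
grip_width: 0.0516
grip_force: 40.0
```

move_arm:
  commands:
    - [[0.05,1.2,-0.3,-0.02,0.12,0.08],[0.1,2.4,-0.6,-0.04,0.25,0.16],[0.15,3.6,-0.9,-0.065,0.38,0.24],[0.18,4.8,-1.1,-0.08,0.48,0.3],[0.19,5.81,-1.18,-0.087,0.519,0.325],[0.19,5.81,-1.18,-0.087,0.519,0.325],[0.19,5.81,-1.18,-0.087,0.519,0.325]]

```text
time: 8.88
position: [0.4943, -0.0532, 0.3758]
tool_rot: [0.965, -0.05, 0.256, 0.012]
ft_force: [-0.1, 0.8, -1.1]
grip_width: 0.0515
grip_force: 40.0
```

```bash
cat >> h.py <<'E'
def held(c,ob):
    Q=R.from_quat(ob["tool_rot"]).as_matrix();L=(cloud(c)-ob["position"])@Q
    P=L[(abs(L[...,2]-.172)<.02)&(abs(L[...,1])<.03)&(L[...,0]>.02)&(L[...,0]<.09)]
    for x in (.03,.06):
        s=P[abs(P[:,0]-x)<.005]
        if len(s): print(x,np.median(s[:,2]).round(4),np.percentile(s[:,1],[2,98]).round(4))
    print("xmax",np.percentile(P[:,0],99.5))
def tr():
    t=np.load("tray2.npz");M,o=t["M"],t["o"];F=np.c_[M[:,0],-M[:,1],-M[:,2]];return M,o,F,(lambda x,z,y=0:(o+M@np.array([x,y,z]),F))
E
python3 - <<'E'
from h import *
from rig import *
M,o,F,T=tr();ob=get_obs();c=camera("wrist");held(c,ob)
print(ob["time"],"tcp in tray",(ob["position"]-o)@M,"rot err",R.from_matrix(F.T@R.from_quat(ob["tool_rot"]).as_matrix()).as_rotvec())
go(T(-.002,.30),T(-.002,.27),T(-.002,.245))
E
```

```text
0.03 0.1703 [-0.0286  0.0262]
0.06 0.1704 [-0.0286  0.0262]
xmax 0.06502057735583103
8.875 tcp in tray [-3.60849583e-03  1.91426782e-04  3.49064557e-01] rot err [ 0.00114449 -0.00457532  0.00136167]
[0.04, 0.02, 1.23, -0.001, 0.004, -0.0] rows>=0.8
[-0.0, 0.0, 0.75, 0.0, 0.0, 0.0] rows>=0.5
[0.0, -0.0, 0.63, 0.0, 0.0, 0.0] rows>=0.4
```

move_arm:
  commands:
    - [[0.1,0.01,0.6,0,0.004,0],[0.16,0.01,1.2,0,0.004,0],[0.16,0.01,1.7,0,0.004,0],[0.16,0.01,2.0,0,0.004,0],[0.16,0.01,2.25,0,0.004,0],[0.16,0.01,2.45,0,0.004,0],[0.16,0.01,2.6,0,0.004,0],[0.16,0.01,2.6,0,0.004,0]]

```text
time: 9.93
position: [0.5525, -0.0599, 0.2901]
tool_rot: [0.964, -0.05, 0.26, 0.013]
ft_force: [-0.2, -1.1, -1.9]
grip_width: 0.0513
grip_force: 40.0
```

```bash
cat >> h.py <<'E'
def st():
    from rig import get_obs
    M,o,F,T=tr();ob=get_obs();Q=R.from_quat(ob["tool_rot"]).as_matrix()
    print(ob["time"],"tcp in tray mm",((ob["position"]-o)@M*1000).round(1),"rot",R.from_matrix(F.T@Q).as_rotvec().round(4),"F tray",(ob["ft_force"]@M).round(1),"w",ob["grip_width"].round(4))
E
python3 -c "
from h import *;st()"
```

```text
Traceback (most recent call last):
  File "h.py", line 42, in st
    print(ob["time"],"tcp in tray mm",((ob["position"]-o)@M*1000).round(1),"rot",R.from_matrix(F.T@Q).as_rotvec().round(4),"F tray",(ob["ft_force"]@M).round(1),"w",ob["grip_width"].round(4))
                                                                                                                                                                    ^^^^^^^^^^^^^^^^^^^^^^
AttributeError: 'float' object has no attribute 'round'
```

move_arm:
  commands:
    - [[0,0,0.06,0,0,0],[0,0,0.12,0,0,0],[0,0,0.18,0,0,0],[0,0,0.2,0,0,0]]

```text
time: 10.42
position: [0.5565, -0.0602, 0.2833]
tool_rot: [0.964, -0.05, 0.26, 0.013]
ft_force: [-0.8, 0.1, -0.9]
grip_width: 0.0519
grip_force: 40.0
```

```bash
sed -i 's/ob\["grip_width"\].round(4)/ob["grip_width"]/' h.py; python3 -c "
from h import *;st()"
```

```text
10.425 tcp in tray mm [  4.3  -0.5 237.8] rot [0.0002 0.0039 0.0007] F tray [-1.2  0.  -0.4] w 0.05187898695316938
```

move_arm:
  commands:
    - [[0,0,0.04,0,0,0],[0,0,0.08,0,0,0],[0,0,0.08,0,0,0]]

```text
time: 10.8
position: [0.5565, -0.06, 0.2828]
tool_rot: [0.964, -0.049, 0.261, 0.013]
ft_force: [-13.0, 0.6, 16.7]
grip_width: 0.0518
grip_force: 40.0
```

```bash
python3 -c "
from h import *;st()"
```

```text
10.8 tcp in tray mm [  4.1  -0.3 237.3] rot [-0.0001  0.0055  0.0003] F tray [-2.9 -0.8 20.9] w 0.05180801130324158
```

It bottomed out at about the expected height. I'll open, back off and check, then move on to omega_a.

move_arm:
  commands:
    - [[0,0,-0.04,0,0,0],[0,0,-0.04,0,0,0],[0,0,-0.04,0,0,0]]
  claw: -0.6

```text
time: 11.18
position: [0.5575, -0.0604, 0.2819]
tool_rot: [0.964, -0.05, 0.261, 0.013]
ft_force: [-0.9, 0.2, -0.7]
grip_width: 0.0681
grip_force: 0.0
```

move_arm:
  commands:
    - [[0,0,-0.5,0,0,0],[0,0,-1.5,0,0,0],[0,0,-2.8,0,0,0],[0,0,-3.5,0,0,0],[0,0,-3.5,0,0,0]]

```text
time: 11.8
position: [0.4869, -0.0531, 0.4047]
tool_rot: [0.964, -0.049, 0.262, 0.014]
ft_force: [-0.8, -0.4, -0.2]
grip_width: 0.0699
grip_force: 0.0
```

```bash
cat >> h.py <<'E'
def stack(c,h):
    M,o,F,T=tr();L=(cloud(c)-o)@M
    k=(L[...,2]>h-.006)&(L[...,2]<h+.005)&(abs(L[...,1])<.034)&(abs(L[...,0])<.09);print("stack",k.sum(),rect(L[k]),np.median(L[k],0).round(4),"y",np.percentile(L[k][:,1],[1,99]))
    k=(L[...,2]>h-.006)&(L[...,2]<h+.005)&(abs(L[...,1])<.034)
    for x in (0,.02,.04,.06):
        s=L[k&(abs(L[...,0]-x)<.005)]
        if len(s):print(x,np.median(s[:,2]).round(4),end=' ')
E
python3 -c "
from h import *
from rig import *
st();c=camera('wrist');np.savez('w3.npz',**c);stack(c,.068)
M,o,F,T=tr()
g=[.4564,.3511]
go(([.44,.15,.40],down(8)),(g+[.33],down(13.2)))"
```

```text
11.8 tcp in tray mm [  4.5  -0.5 377.8] rot [-0.0011  0.0081  0.0002] F tray [-0.7 -0.5  0.2] w 0.06988593360904122
stack 6751 [ -5.1   1.2 149.7  67.3   0.8] [ 0.0038 -0.0008  0.067 ] y [-0.02656334  0.02488816]
0 0.0671 0.02 0.067 0.04 0.0671 0.06 0.0671 [-1.51, -4.93, -0.78, 0.064, -0.527, -0.237] rows>=3.3
[1.11, -4.92, 1.75, 0.0, 0.0, -0.091] rows>=3.4
```

move_arm:
  commands:
    - [[-0.5,-1.6,-0.25,0.02,-0.17,-0.08],[-1,-3.2,-0.5,0.04,-0.34,-0.16],[-1.51,-4.93,-0.78,0.064,-0.527,-0.237],[-1.51,-4.93,-0.78,0.064,-0.527,-0.237],[-1.51,-4.93,-0.78,0.064,-0.527,-0.237]]
  claw: -1

```text
time: 12.48
position: [0.4399, 0.1515, 0.3979]
tool_rot: [0.997, 0.072, -0.002, -0.0]
ft_force: [-0.2, -0.9, -0.2]
grip_width: 0.0868
grip_force: 0.0
```

move_arm:
  commands:
    - [[0.4,-1.6,0.5,0,0,-0.03],[0.8,-3.2,1.1,0,0,-0.06],[1.11,-4.92,1.75,0,0,-0.09],[1.11,-4.92,1.75,0,0,-0.09],[1.11,-4.92,1.75,0,0,-0.09]]

```text
time: 13.1
position: [0.4568, 0.3516, 0.3274]
tool_rot: [0.993, 0.115, -0.002, 0.0]
ft_force: [0.7, -1.2, -0.2]
grip_width: 0.0872
grip_force: 0.0
```

```bash
python3 -c "
from h import *
from rig import *
c=camera('wrist');crown(c,[.4564,.3511],13.2);ob=get_obs();print(ob['time'],ob['position'],R.from_quat(ob['tool_rot']).as_matrix()[:,0])
go(([.4564,.3511,.2195],down(13.2)))"
```

```text
n 8092 centre [0.45651004 0.35162535] size [0.13658303 0.05093562] rect [-3.000e-01  5.000e-01  1.396e+02  5.210e+01 -1.000e-01] zmed 0.049528966382358736
13.15 [0.45671625 0.35057558 0.32808537] [ 0.97362969  0.22810009 -0.00394542]
[0.01, -0.02, 2.71, 0.0, 0.004, -0.0] rows>=1.7
```

move_arm:
  commands:
    - [[0,0,1,0,0.004,0],[0,0,2,0,0.004,0],[0,0,2.5,0,0.004,0],[0,0,2.7,0,0.004,0],[0,0,2.71,0,0.004,0]]

```text
time: 13.78
position: [0.4566, 0.3501, 0.2214]
tool_rot: [0.993, 0.114, 0.001, -0.0]
ft_force: [-0.3, 0.9, 0.7]
grip_width: 0.0869
grip_force: 0.0
```

move_arm:
  commands:
    - [[0,0,0,0,0,0],[0,0,0,0,0,0],[0,0,0,0,0,0],[0,0,0,0,0,0],[0,0,0,0,0,0],[0,0,0,0,0,0]]
  claw: 1

```text
time: 14.52
position: [0.456, 0.3513, 0.2215]
tool_rot: [0.993, 0.115, 0.001, -0.001]
ft_force: [-0.3, 1.1, 2.9]
grip_width: 0.0515
grip_force: 40.0
```

```bash
python3 -c "
from h import *
from rig import *
M,o,F,T=tr();ob=get_obs();p=ob['position'];print(p,ob['grip_width'],ob['grip_force'])
go((p+[0,0,.12],down(13.2)),([.46,.15,.40],down(4)),T(.0,.35))"
```

```text
[0.45599682 0.3513438  0.22149488] 0.051541329203810035 40.000680685043335
[0.01, -0.0, -3.0, -0.001, -0.003, -0.001] rows>=1.9
[-1.05, 4.92, -1.46, 0.0, 0.0, 0.161] rows>=3.4
[0.57, 5.14, 0.54, -0.045, 0.522, 0.168] rows>=3.3
```

move_arm:
  commands:
    - [[0,0,-0.6,0,0,0],[0,0,-1.6,0,0,0],[0,0,-2.6,0,0,0],[0,0,-3,0,0,0]]

```text
time: 15.02
position: [0.4561, 0.3511, 0.3429]
tool_rot: [0.993, 0.115, 0.003, -0.001]
ft_force: [0.5, -0.4, -2.4]
grip_width: 0.0515
grip_force: 40.0
```

move_arm:
  commands:
    - [[-0.3,1.3,-0.4,0,0,0.04],[-0.6,2.6,-0.8,0,0,0.08],[-0.9,4,-1.2,0,0,0.12],[-1.05,4.92,-1.46,0,0,0.16],[-1.05,4.92,-1.46,0,0,0.16]]

```text
time: 15.65
position: [0.4597, 0.1476, 0.3992]
tool_rot: [0.999, 0.033, 0.001, -0.0]
ft_force: [0.3, 0.0, -2.2]
grip_width: 0.0515
grip_force: 40.0
```

move_arm:
  commands:
    - [[0.14,1.3,0.1,-0.01,0.13,0.04],[0.28,2.6,0.2,-0.02,0.26,0.08],[0.42,3.9,0.4,-0.03,0.39,0.12],[0.57,5.14,0.54,-0.045,0.522,0.168],[0.57,5.14,0.54,-0.045,0.522,0.168],[0.57,5.14,0.54,-0.045,0.522,0.168]]

```text
time: 16.4
position: [0.4962, -0.0529, 0.3763]
tool_rot: [0.965, -0.049, 0.257, 0.012]
ft_force: [-0.5, 0.1, -2.6]
grip_width: 0.0513
grip_force: 40.0
```

```bash
python3 -c "
from h import *
from rig import *
M,o,F,T=tr();ob=get_obs();st();c=camera('wrist');held(c,ob)
go(T(.0,.29,-.0005),T(.0,.265,-.0005))"
```

```text
16.4 tcp in tray mm [ -1.7   0.6 348.7] rot [ 0.0032 -0.0031  0.0005] F tray [-1.8  0.1 -2. ] w 0.051337714957816256
0.03 0.1727 [-0.0287  0.0262]
0.06 0.1727 [-0.0286  0.0261]
xmax 0.06934058329763025
[0.04, 0.04, 1.47, -0.003, 0.002, 0.001] rows>=0.9
[-0.0, 0.0, 0.62, 0.0, 0.0, 0.0] rows>=0.4
```

move_arm:
  commands:
    - [[0.02,0.03,0.6,-0.003,0.002,0],[0.04,0.04,1.1,-0.003,0.002,0],[0.04,0.04,1.5,-0.003,0.002,0],[0.04,0.04,1.75,-0.003,0.002,0],[0.04,0.04,1.95,-0.003,0.002,0],[0.04,0.04,2.1,-0.003,0.002,0],[0.04,0.04,2.17,-0.003,0.002,0],[0.04,0.04,2.17,-0.003,0.002,0]]

```text
time: 17.45
position: [0.5412, -0.0599, 0.3034]
tool_rot: [0.964, -0.05, 0.26, 0.014]
ft_force: [-0.1, -0.3, -2.3]
grip_width: 0.0515
grip_force: 40.0
```

move_arm:
  commands:
    - [[0,0,0.05,0,0,0],[0,0,0.1,0,0,0],[0,0,0.14,0,0,0],[0,0,0.14,0,0,0]]

```text
time: 17.95
position: [0.5437, -0.0595, 0.2989]
tool_rot: [0.964, -0.049, 0.26, 0.014]
ft_force: [-2.4, 3.6, 4.0]
grip_width: 0.0517
grip_force: 40.0
```

```bash
python3 -c "
from h import *;st()"
```

```text
17.95 tcp in tray mm [  1.1  -1.1 257.6] rot [-0.0006  0.0031  0.0001] F tray [-0.4  3.4  4.8] w 0.05168497162331146
```

Contact came at the predicted height (257.6 against 257.7). I'll press lightly, release, back off and check.

move_arm:
  commands:
    - [[0,0,0.05,0,0,0],[0,0,0.08,0,0,0],[0,0,0,0,0,0]]

```text
time: 18.32
position: [0.5433, -0.0599, 0.2994]
tool_rot: [0.964, -0.05, 0.261, 0.014]
ft_force: [0.2, 1.3, -2.3]
grip_width: 0.0513
grip_force: 40.0
```

move_arm:
  commands:
    - [[0,0,0,0,0,0],[0,0,0,0,0,0],[0,0,0,0,0,0]]
  claw: -0.6

```text
time: 18.7
position: [0.5445, -0.0605, 0.2983]
tool_rot: [0.964, -0.05, 0.26, 0.014]
ft_force: [-0.0, -0.5, -0.4]
grip_width: 0.0681
grip_force: 0.0
```

move_arm:
  commands:
    - [[0,0,-0.5,0,0,0],[0,0,-1.5,0,0,0],[0,0,-2.8,0,0,0],[0,0,-3.3,0,0,0],[0,0,-3.3,0,0,0]]

```text
time: 19.32
position: [0.4779, -0.0532, 0.4139]
tool_rot: [0.964, -0.05, 0.262, 0.015]
ft_force: [0.7, 0.5, -0.4]
grip_width: 0.0698
grip_force: 0.0
```

```bash
python3 -c "
from h import *
from rig import *
st();c=camera('wrist');np.savez('w4.npz',**c);cv2.imwrite('pics/w4.png',c['pixels']);stack(c,.086)
go(([.60,-.20,.40],down(-12)),([.622,-.292,.34],down(-18)))"
```

```text
19.325 tcp in tray mm [  1.4  -1.5 390.3] rot [-0.003   0.0073  0.0004] F tray [ 0.4  0.5 -0.7] w 0.06975482709795354
stack 6801 [ 1.00e+00 -2.40e+00  1.40e+02  5.21e+01 -1.00e-01] [ 0.0084 -0.0025  0.085 ] y [-0.02793312  0.02312944]
0 0.085 0.02 0.085 0.04 0.0851 0.06 0.0852 [2.78, 3.33, 2.0, -0.026, -0.528, 0.104] rows>=3.1
[1.02, 2.14, 1.5, 0.0, 0.0, 0.105] rows>=1.8
```

View pics/w4.png

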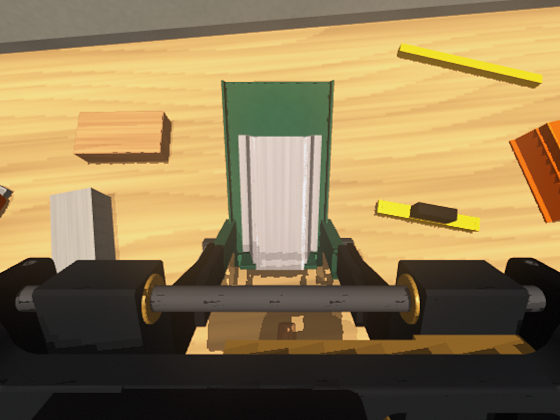

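The stack of three is down: crown flat at 85 mm, centred to about 2 mm, at (280,200) in the image. Next is the keeper. I'll approach it and also measure the post ears from the first wrist view.

move_arm:
  commands:
    - [[0.9,1.1,0.6,-0.01,-0.17,0.03],[1.8,2.2,1.3,-0.02,-0.35,0.07],[2.78,3.33,2,-0.026,-0.528,0.104],[2.78,3.33,2,-0.026,-0.528,0.104],[2.78,3.33,2,-0.026,-0.528,0.104]]
  claw: -0.7

```text
time: 20.0
position: [0.6, -0.1998, 0.3968]
tool_rot: [0.994, -0.105, -0.002, -0.002]
ft_force: [-0.9, 0.7, -0.3]
grip_width: 0.0741
grip_force: 0.0
```

move_arm:
  commands:
    - [[0.5,1,0.7,0,0,0.05],[1.02,2.14,1.5,0,0,0.105],[1.02,2.14,1.5,0,0,0.105],[1.02,2.14,1.5,0,0,0.105]]

```text
time: 20.5
position: [0.6212, -0.2904, 0.3393]
tool_rot: [0.988, -0.156, -0.001, -0.001]
ft_force: [0.1, 0.1, 0.3]
grip_width: 0.074
grip_force: 0.0
```

Run:
```python
from h import *
from rig import *
c=camera("wrist");np.savez("w5.npz",**c)
crown(c,[.622,-.292],-18,r=(.03,.045),z=(.034,.05))
crown(c,[.622,-.292],-18,r=(.03,.09),z=(.010,.02))
M,o,F,T=tr()
for f in("w1.npz","w4.npz","top0.npz"):
    L=(cloud(dict(np.load(f)))-o)@M
    for s in(1,-1):
        k=(abs(s*L[...,1]-.064)<.0075)&(L[...,2]>.084)&(L[...,2]<.104)&(abs(L[...,0]+.057)<.03);P=L[k]
        if len(P):print(f,s,len(P),"x",np.percentile(P[:,0],[2,50,98]).round(4),"y",np.percentile(P[:,1],[2,98]).round(4),"z",np.percentile(P[:,2],[5,50,95]).round(4), np.histogram(P[:,0],np.arange(-.085,-.03,.005))[0])
        k=(abs(s*L[...,1]-.075)<.012)&(L[...,2]>.108)&(L[...,2]<.125)&(abs(L[...,0]+.057)<.03);P=L[k]
        if len(P):print("  roller",len(P),np.percentile(P,[2,50,98],axis=0).round(4).tolist())
```

```text
n 1050 centre [ 0.62875143 -0.29118525] size [0.01772785 0.05438021] rect [  5.7   3.2  55.5  18.6 -88.6] zmed 0.041351346139403125
n 1771 centre [ 0.62862117 -0.29097448] size [0.02162064 0.14785596] rect [  5.7   3.  150.4  20.6 -88.8] zmed 0.01542284669479624
w1.npz 1 459 x [-0.0732 -0.0577 -0.0403] y [0.0568 0.0702] z [0.087  0.0895 0.0984] [ 0  0 74 74 55 61 61 43 89  2  0]
  roller 119 [[-0.0592, 0.0718, 0.1096], [-0.0524, 0.0753, 0.1145], [-0.0485, 0.0806, 0.1165]]
w1.npz -1 463 x [-0.073  -0.0575 -0.0402] y [-0.0708 -0.0572] z [0.087  0.0894 0.0983] [ 0  0 71 80 54 59 62 45 85  7  0]
  roller 144 [[-0.0635, -0.0812, 0.1085], [-0.0532, -0.0756, 0.1141], [-0.0482, -0.0722, 0.1161]]
w4.npz 1 38 x [-0.0725 -0.0569 -0.0415] y [0.0566 0.0571] z [0.0846 0.0877 0.0954] [0 0 7 4 5 7 5 5 5 0 0]
w4.npz -1 214 x [-0.0732 -0.0575 -0.0402] y [-0.0628 -0.0571] z [0.0854 0.0891 0.0979] [ 0  0 32 38 26 25 30 19 43  1  0]
top0.npz 1 57 x [-0.0771 -0.062  -0.0441] y [0.0566 0.0683] z [0.0862 0.0915 0.1014] [ 0  9  9  6  8  9  4 10  2  0  0]
  roller 24 [[-0.0701, 0.0705, 0.1086], [-0.0596, 0.075, 0.1169], [-0.0527, 0.0798, 0.1232]]
top0.npz -1 57 x [-0.077  -0.0629 -0.0449] y [-0.071  -0.0591] z [0.0878 0.0927 0.1011] [ 1  5 14  5  5  7  9  9  2  0  0]
  roller 22 [[-0.0698, -0.0836, 0.1103], [-0.061, -0.0787, 0.117], [-0.0534, -0.0743, 0.1227]]
```

Run:
```python
from h import *
D=down(-16.8)
go(([.6287,-.2911,.24],D),([.6287,-.2911,.200],D))
```

```text
[0.18, -0.03, 2.5, -0.001, 0.001, -0.02] rows>=1.6
[0.0, 0.0, 1.0, 0.0, 0.0, 0.0] rows>=0.6
```

move_arm:
  commands:
    - [[0.18,-0.03,1,0,0,-0.02],[0.18,-0.03,2.2,0,0,-0.02],[0.18,-0.03,2.9,0,0,-0.02],[0.18,-0.03,3.4,0,0,-0.02],[0.18,-0.03,3.5,0,0,-0.02],[0.18,-0.03,3.5,0,0,-0.02]]

```text
time: 21.3
position: [0.6294, -0.2927, 0.2006]
tool_rot: [0.989, -0.146, 0.0, 0.0]
ft_force: [-0.6, -0.3, 0.4]
grip_width: 0.0741
grip_force: 0.0
```

move_arm:
  commands:
    - [[0,0,0,0,0,0],[0,0,0,0,0,0],[0,0,0,0,0,0],[0,0,0,0,0,0]]
  claw: 1

```text
time: 21.8
position: [0.6292, -0.2929, 0.2003]
tool_rot: [0.989, -0.147, 0.0, -0.0]
ft_force: [-0.9, 1.1, 4.7]
grip_width: 0.0557
grip_force: 40.0
```

```bash
python3 -c "
from h import *
from rig import *
M,o,F,T=tr();ob=get_obs();p=ob['position'];print(p,ob['grip_width'],ob['grip_force'])
go((p+[0,0,.15],down(-16.8)),([.50,-.16,.42],down(-8)),T(-.057,.37))"
```

```text
[ 0.62922547 -0.29291439  0.20033662] 0.055718945456306665 39.99891187995672
[-0.0, -0.0, -3.75, -0.001, 0.0, -0.002] rows>=2.4
[-4.05, -2.25, -1.74, 0.0, 0.0, -0.154] rows>=3.2
[-1.93, -2.57, 1.32, 0.01, 0.524, -0.037] rows>=2.8
```

move_arm:
  commands:
    - [[0,0,-0.8,0,0,0],[0,0,-2,0,0,0],[0,0,-3.3,0,0,0],[0,0,-3.75,0,0,0]]

```text
time: 22.3
position: [0.6297, -0.2935, 0.3529]
tool_rot: [0.989, -0.147, 0.002, 0.001]
ft_force: [-0.2, 0.0, -1.4]
grip_width: 0.0556
grip_force: 40.0
```

move_arm:
  commands:
    - [[-1,-0.56,-0.43,0,0,-0.04],[-2,-1.12,-0.86,0,0,-0.08],[-3,-1.7,-1.3,0,0,-0.12],[-4.05,-2.25,-1.74,0,0,-0.154],[-4.05,-2.25,-1.74,0,0,-0.154]]

```text
time: 22.92
position: [0.4977, -0.1573, 0.419]
tool_rot: [0.998, -0.069, -0.002, -0.001]
ft_force: [0.4, -0.0, -1.1]
grip_width: 0.0558
grip_force: 40.0
```

move_arm:
  commands:
    - [[-0.5,-0.64,0.33,0,0.13,-0.01],[-1,-1.28,0.66,0.005,0.26,-0.02],[-1.5,-1.9,1,0.01,0.4,-0.03],[-1.93,-2.57,1.32,0.01,0.524,-0.037],[-1.93,-2.57,1.32,0.01,0.524,-0.037],[-1.93,-2.57,1.32,0.01,0.524,-0.037]]

```text
time: 23.68
position: [0.4398, -0.0484, 0.3668]
tool_rot: [0.965, -0.05, 0.258, 0.013]
ft_force: [1.1, -0.6, -1.9]
grip_width: 0.0555
grip_force: 40.0
```

Run:
```python
from h import *
from rig import *
M,o,F,T=tr();ob=get_obs();st();c=camera("wrist");np.savez("w6.npz",**c);cv2.imwrite("pics/w6.png",c["pixels"])
hs=cv2.cvtColor(c["pixels"],cv2.COLOR_BGR2HSV)
Q=R.from_quat(ob["tool_rot"]).as_matrix();L=(cloud(c)-ob["position"])@Q
k=(L[...,2]>.165)&(L[...,2]<.205)&(abs(L[...,0])<.03)&(abs(L[...,1])<.09)
y=k&(hs[...,0]>20)&(hs[...,0]<36)&(hs[...,1]>120)
print(k.sum(),y.sum()); P=L[y]
if len(P):print("yellow",np.percentile(P,[1,50,99],axis=0).round(4).tolist(),rect(P))
for s in(1,-1):
    q=P[s*P[:,1]>.045];print(s,len(q),np.percentile(q,[2,50,98],axis=0).round(4).tolist() if len(q) else '')
go(T(-.057,.33))
```

```text
23.675 tcp in tray mm [-55.4  -0.7 368.7] rot [-0.0005 -0.0004  0.0004] F tray [ 0.  -0.5 -2.2] w 0.05545413324206136
6329 4402
yellow [[-0.0105, -0.0729, 0.1841], [0.0075, 0.0007, 0.1863], [0.0084, 0.0737, 0.2016]] [0.00e+00 1.00e-01 1.51e+02 2.46e+01 8.99e+01]
1 1349 [[-0.0101, 0.0457, 0.1843], [0.0049, 0.0576, 0.1857], [0.0082, 0.0743, 0.2006]]
-1 1318 [[-0.0102, -0.0736, 0.1844], [0.0049, -0.0572, 0.1858], [0.0083, -0.0456, 0.2007]]
[-0.05, -0.02, 0.97, 0.001, -0.001, -0.001] rows>=0.6
```

View pics/w6.png

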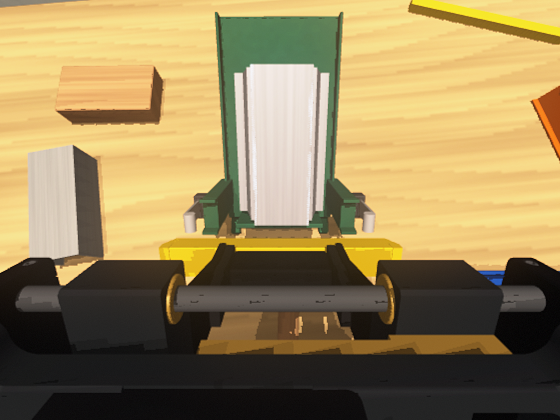

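The keeper is held square, with the yellow bar spanning columns 160–400 at row 255. The rollers are at (190,222) and (370,222). Lowering to just above the rollers.

move_arm:
  commands:
    - [[-0.01,-0.02,0.4,0,0,0],[-0.01,-0.02,0.8,0,0,0],[-0.01,-0.02,1.05,0,0,0],[-0.01,-0.02,1.05,0,0,0]]

```text
time: 24.22
position: [0.4604, -0.0499, 0.33]
tool_rot: [0.965, -0.05, 0.259, 0.013]
ft_force: [0.2, 0.7, -0.5]
grip_width: 0.0556
grip_force: 40.0
```

Run:
```python
from h import *
from rig import *
M,o,F,T=tr();st()
L=(cloud(dict(np.load("w6.npz")))-o)@M
for s in(1,-1):
    k=(abs(s*L[...,1]-.064)<.0075)&(L[...,2]>.084)&(L[...,2]<.104)&(abs(L[...,0]+.057)<.03);P=L[k];print(s,len(P),np.percentile(P,[2,50,98],axis=0).round(4).tolist())
    k=(abs(s*L[...,1]-.075)<.012)&(L[...,2]>.105)&(L[...,2]<.125)&(abs(L[...,0]+.057)<.03);P=L[k];print(len(P),np.percentile(P,[2,50,98],axis=0).round(4).tolist())
go(T(-.0557,.309),T(-.0557,.2905))
```

```text
24.225 tcp in tray mm [-56.    0.  326.5] rot [-0.0002  0.0002  0.0016] F tray [-0.1  0.7 -0.5] w 0.05563213365305406
1 619 [[-0.0727, 0.0567, 0.085], [-0.0576, 0.063, 0.0893], [-0.0403, 0.0705, 0.0987]]
251 [[-0.0643, 0.0717, 0.1074], [-0.0555, 0.0755, 0.1145], [-0.0485, 0.081, 0.1165]]
-1 613 [[-0.0727, -0.0708, 0.0855], [-0.0573, -0.0635, 0.0894], [-0.0401, -0.0572, 0.0987]]
249 [[-0.0643, -0.0812, 0.1078], [-0.0553, -0.0759, 0.1143], [-0.0484, -0.0722, 0.1164]]
[0.01, 0.0, 0.44, 0.0, -0.0, -0.002] rows>=0.3
[0.0, -0.0, 0.46, 0.0, 0.0, 0.0] rows>=0.3
```

move_arm:
  commands:
    - [[0.01,0,0.08,0,0,0],[0.01,0,0.16,0,0,0],[0.01,0,0.24,0,0,0],[0.01,0,0.3,0,0,0],[0.01,0,0.36,0,0,0],[0.01,0,0.42,0,0,0],[0.01,0,0.48,0,0,0],[0.01,0,0.52,0,0,0]]

```text
time: 25.22
position: [0.4693, -0.0499, 0.3128]
tool_rot: [0.965, -0.05, 0.259, 0.014]
ft_force: [-8.2, -1.6, 11.9]
grip_width: 0.0556
grip_force: 40.0
```

```bash
python3 -c "
from h import *;st()"
```

```text
25.225 tcp in tray mm [-57.    0.9 307.2] rot [-0.0011  0.0008  0.001 ] F tray [-1.  -2.4 14.3] w 0.05559467444502544
```

move_arm:
  commands:
    - [[0.02,0.01,0.06,0,0,0],[0.02,0.01,0.12,0,0,0],[0.02,0.01,0.18,0,0,0],[0.02,0.01,0.24,0,0,0],[0.02,0.01,0.29,0,0,0],[0.02,0.01,0.33,0,0,0],[0.02,0.01,0.36,0,0,0],[0.02,0.01,0.36,0,0,0]]

```text
time: 26.22
position: [0.4776, -0.051, 0.2997]
tool_rot: [0.965, -0.05, 0.258, 0.013]
ft_force: [2.5, -1.4, -4.6]
grip_width: 0.0556
grip_force: 40.0
```

```bash
python3 -c "
from h import *;st()"
```

```text
26.225 tcp in tray mm [-56.2   0.7 291.6] rot [ 0.0003 -0.0011  0.0011] F tray [-0.  -1.1 -5.3] w 0.055595670787384775
```

move_arm:
  commands:
    - [[0,0,0.04,0,0,0],[0,0,0.07,0,0,0],[0,0,0.08,0,0,0],[0,0,0.08,0,0,0]]

```text
time: 26.72
position: [0.4779, -0.0507, 0.2984]
tool_rot: [0.965, -0.05, 0.259, 0.013]
ft_force: [-6.4, -1.4, 10.9]
grip_width: 0.0554
grip_force: 40.0
```

```bash
python3 -c "
from h import *;st()"
```

```text
26.725 tcp in tray mm [-56.7   1.  290.3] rot [0.0006 0.0001 0.0009] F tray [ 0.  -2.1 12.6] w 0.05540568659657913
```

It stopped at the post height with 12.6 N, so it is seated. I'll release, retreat and check the clips.

move_arm:
  commands:
    - [[0,0,-0.04,0,0,0],[0,0,-0.04,0,0,0],[0,0,-0.04,0,0,0],[0,0,-0.04,0,0,0]]
  claw: -0.6

```text
time: 27.22
position: [0.4782, -0.0509, 0.2987]
tool_rot: [0.965, -0.05, 0.258, 0.013]
ft_force: [0.5, -0.6, -0.5]
grip_width: 0.0693
grip_force: 0.0
```

move_arm:
  commands:
    - [[0,0,-0.5,0,0,0],[0,0,-1.5,0,0,0],[-0.3,0,-2.6,0,0,0],[-0.6,0,-3.2,0,0,0],[-0.6,0,-3.2,0,0,0]]

```text
time: 27.85
position: [0.3927, -0.0419, 0.3984]
tool_rot: [0.965, -0.05, 0.259, 0.013]
ft_force: [0.5, -0.7, 0.1]
grip_width: 0.0698
grip_force: 0.0
```

Run:
```python
from h import *
from rig import *
M,o,F,T=tr();st();c=camera("wrist");hs=cv2.cvtColor(c["pixels"],cv2.COLOR_BGR2HSV)
cv2.imwrite("pics/w7.png",cv2.resize(c["pixels"][120:300,120:440],None,fx=2,fy=2))
L=(cloud(c)-o)@M
y=(hs[...,0]>20)&(hs[...,0]<36)&(hs[...,1]>120)&(abs(L[...,0]+.057)<.03)&(abs(L[...,1])<.09)&(L[...,2]>.07)&(L[...,2]<.13)
P=L[y];print(len(P),rect(P[P[:,2]>.100]),np.percentile(P,[1,50,99],axis=0).round(4).tolist())
for s in(1,-1):
    q=P[(s*P[:,1]>.04)&(P[:,2]>.1)];print(s,np.median(q,0).round(4))
    k=~y&(abs(s*L[...,1]-.075)<.02)&(L[...,2]>.106)&(L[...,2]<.125)&(abs(L[...,0]+.057)<.03);q=L[k];print("roller",len(q),np.percentile(q,[2,50,98],axis=0).round(4).tolist())
stack(c,.085)
go(([.55,.08,.42],down(0)),([.631,.206,.34],down(5.7)))
```

```text
27.85 tcp in tray mm [-80.8   1.  419.8] rot [-0.      0.0008  0.0011] F tray [ 0.6 -0.6 -0.2] w 0.06979710432335041
2120 [-59.    0.9 148.5  20.4  89.9] [[-0.069, -0.0717, 0.0896], [-0.0559, -0.0021, 0.1052], [-0.0487, 0.072, 0.1078]]
1 [-0.0584  0.0566  0.1054]
roller 174 [[-0.0644, 0.0717, 0.1104], [-0.0562, 0.0755, 0.1146], [-0.0487, 0.0812, 0.1167]]
-1 [-0.0586 -0.0563  0.1053]
roller 181 [[-0.0645, -0.0813, 0.1077], [-0.056, -0.0762, 0.1144], [-0.0485, -0.0723, 0.1162]]
stack 6440 [ 1.090e+01 -2.500e+00  1.209e+02  5.220e+01 -1.000e-01] [ 0.0159 -0.0023  0.0852] y [-0.02797384  0.02303478]
0 0.0852 0.02 0.0852 0.04 0.0852 0.06 0.0853 [3.36, -3.44, 1.31, 0.027, -0.524, -0.101] rows>=3.2
[2.02, -3.15, 2.0, 0.0, 0.0, -0.099] rows>=2.7
```

View pics/w7.png

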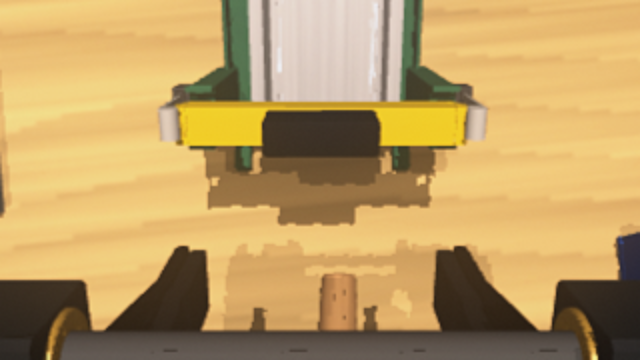

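The bar is seated (columns 165–485, row 125 in the crop), with its top at 105.3 mm. Both rollers are back at their rest y of ±72 mm. Next is the channel.

move_arm:
  commands:
    - [[0.5,-0.3,-0.6,0.009,-0.1,-0.02],[1.4,-1.3,-0.3,0.015,-0.28,-0.05],[2.4,-2.4,0.4,0.02,-0.42,-0.08],[3.36,-3.44,1.31,0.027,-0.524,-0.1],[3.36,-3.44,1.31,0.027,-0.524,-0.1],[3.36,-3.44,1.31,0.027,-0.524,-0.1]]
  claw: -1

```text
time: 28.65
position: [0.5502, 0.0803, 0.4176]
tool_rot: [1.0, 0.0, -0.002, -0.001]
ft_force: [-0.1, -0.2, 0.3]
grip_width: 0.0871
grip_force: 0.0
```

move_arm:
  commands:
    - [[0.7,-1.05,0.6,0,0,-0.03],[1.4,-2.1,1.3,0,0,-0.06],[2.02,-3.15,2,0,0,-0.1],[2.02,-3.15,2,0,0,-0.1],[2.02,-3.15,2,0,0,-0.1]]

```text
time: 29.28
position: [0.6296, 0.2048, 0.3399]
tool_rot: [0.999, 0.049, -0.001, -0.0]
ft_force: [0.1, -1.0, -0.0]
grip_width: 0.0872
grip_force: 0.0
```

Run:
```python
from h import *
from rig import *
c=camera("wrist");ob=get_obs();print(ob["time"],ob["position"])
crown(c,[.631,.206],5.7)
go(([.636,.206,.196],down(5.7)))
t=dict(np.load("top0.npz"));W=cloud(t);hs=cv2.cvtColor(t["pixels"],cv2.COLOR_BGR2HSV);v,u=np.indices(W.shape[:2])
k=(u>345)&(u<435)&(v>240)&(v<345)&(hs[...,0]>100)&(hs[...,0]<130)&(hs[...,1]>120)&(W[...,2]>-.01)&(W[...,2]<.1)
k=cv2.morphologyEx(k.astype(np.uint8),cv2.MORPH_OPEN,np.ones((5,5)))>0
print("bin",k.sum(),rect(W[k]),"rim",rect(W[k&(W[...,2]>.06)]))
```

```text
29.325 [0.62979978 0.20451855 0.34060788]
n 8298 centre [0.63803981 0.20764144] size [0.13753885 0.05488278] rect [  6.7   0.9 140.3  56.2  -0. ] zmed 0.04954761742697514
[0.16, -0.02, 3.62, -0.001, 0.001, -0.001] rows>=2.3
bin 4282 [ 387.8 -338.9  211.   163.3   -6.6] rim [ 387.4 -338.   210.1  161.6   -6.7]
```

move_arm:
  commands:
    - [[0.16,-0.04,1.3,0,0,0],[0.16,-0.05,2.5,0,0,0],[0.16,-0.05,3.3,0,0,0],[0.16,-0.05,3.6,0,0,0],[0.16,-0.05,3.62,0,0,0]]

```text
time: 29.95
position: [0.6366, 0.2079, 0.1956]
tool_rot: [0.999, 0.049, -0.0, -0.001]
ft_force: [0.1, -0.2, 0.4]
grip_width: 0.0873
grip_force: 0.0
```

move_arm:
  commands:
    - [[0,0,0,0,0,0],[0,0,0,0,0,0],[0,0,0,0,0,0],[0,0,0,0,0,0],[0,0,0,0,0,0]]
  claw: 1

```text
time: 30.58
position: [0.6366, 0.2088, 0.1953]
tool_rot: [0.999, 0.05, -0.0, -0.001]
ft_force: [-0.4, 0.3, 3.3]
grip_width: 0.0557
grip_force: 40.0
```

```bash
python3 -c "
from h import *
from rig import *
ob=get_obs();p=ob['position'];print(ob['time'],p,ob['grip_width'],ob['grip_force'])
B=[.391,-.339];D=down(-6.6)
go((p+[0,0,.24],down(5.7)),([.46,0.05,.44],down(0)),(B+[.40],D),(B+[.218],D))"
```

```text
30.575 [0.63657302 0.20882846 0.19531015] 0.05573714540070002 39.998175036616885
[-0.0, -0.01, -6.0, -0.001, 0.001, 0.001] rows>=3.8
[-4.79, 3.51, -0.12, 0.0, 0.0, 0.099] rows>=3.8
[-1.72, 9.72, 1.0, 0.0, 0.0, 0.115] rows>=6.4
[0.0, 0.0, 4.55, 0.0, 0.0, 0.0] rows>=2.9
```

move_arm:
  commands:
    - [[0,0,-1.2,0,0,0],[0,0,-2.6,0,0,0],[0,0,-4,0,0,0],[0,0,-5.4,0,0,0],[0,0,-6,0,0,0],[0,0,-6,0,0,0]]

```text
time: 31.32
position: [0.6369, 0.2087, 0.4369]
tool_rot: [0.999, 0.05, 0.002, -0.001]
ft_force: [0.1, -0.3, -2.1]
grip_width: 0.0558
grip_force: 40.0
```

move_arm:
  commands:
    - [[-1.2,0.9,0,0,0,0.025],[-2.4,1.75,0,0,0,0.05],[-3.6,2.6,-0.1,0,0,0.075],[-4.79,3.51,-0.12,0,0,0.1],[-4.79,3.51,-0.12,0,0,0.1],[-4.79,3.51,-0.12,0,0,0.1]]

```text
time: 32.08
position: [0.4602, 0.0497, 0.4386]
tool_rot: [1.0, -0.001, -0.001, -0.001]
ft_force: [-0.2, -0.3, -1.5]
grip_width: 0.0559
grip_force: 40.0
```

move_arm:
  commands:
    - [[-0.2,1.3,0,0,0,0.015],[-0.4,2.6,0,0,0,0.03],[-0.65,3.9,0.2,0,0,0.045],[-0.9,5.2,0.4,0,0,0.06],[-1.15,6.5,0.6,0,0,0.08],[-1.4,7.8,0.8,0,0,0.095],[-1.6,9,0.9,0,0,0.11],[-1.72,9.72,1,0,0,0.115],[-1.72,9.72,1,0,0,0.115],[-1.72,9.72,1,0,0,0.115]]

```text
time: 33.33
position: [0.3919, -0.3383, 0.3984]
tool_rot: [0.998, -0.057, -0.001, -0.002]
ft_force: [0.2, 0.3, -1.5]
grip_width: 0.0554
grip_force: 40.0
```

Run:
```python
from h import *
from rig import *
c=camera("wrist");ob=get_obs();print(ob["time"],ob["position"],ob["grip_width"])
cv2.imwrite("pics/w8.png",c["pixels"])
B=[.391,-.339];go((B+[.218],down(-6.6)))
```

```text
33.375 [ 0.39184299 -0.33794125  0.39867494] 0.056109834168068445
[-0.01, 0.04, 4.52, -0.003, 0.002, 0.002] rows>=2.9
```

View pics/w8.png

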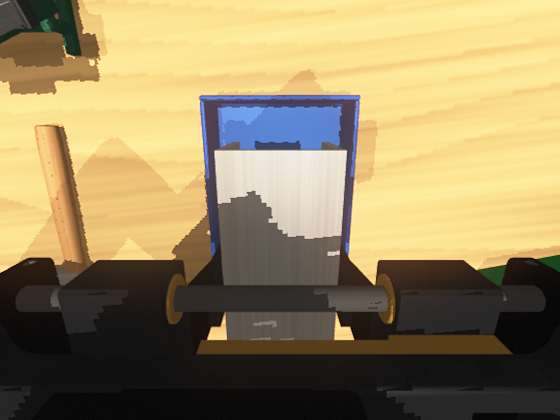

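The channel (columns 215–347) is centred and square over the bin (columns 200–360). Lowering and releasing.

move_arm:
  commands:
    - [[0,0,1.3,0,0,0],[0,0,2.5,0,0,0],[0,0,3.5,0,0,0],[0,0,4.1,0,0,0],[0,0,4.5,0,0,0],[0,0,4.6,0,0,0],[0,0,4.6,0,0,0]]

```text
time: 34.25
position: [0.3913, -0.3387, 0.2158]
tool_rot: [0.998, -0.057, -0.0, -0.0]
ft_force: [0.6, -0.6, -1.3]
grip_width: 0.0557
grip_force: 40.0
```

move_arm:
  commands:
    - [[0,0,0,0,0,0],[0,0,0,0,0,0],[0,0,0,0,0,0],[0,0,0,0,0,0]]
  claw: -0.6

```text
time: 34.75
position: [0.3909, -0.3388, 0.2155]
tool_rot: [0.998, -0.058, -0.001, -0.0]
ft_force: [-0.7, 0.2, 0.3]
grip_width: 0.0692
grip_force: 0.0
```

move_arm:
  commands:
    - [[0,0,-1,0,0,0],[0,0,-2.2,0,0,0],[0,0,-3.6,0,0,0],[0,0,-5,0,0,0],[0,0,-5,0,0,0],[0,0,-5,0,0,0]]

```text
time: 35.5
position: [0.3908, -0.3385, 0.4148]
tool_rot: [0.998, -0.058, -0.001, -0.001]
ft_force: [-0.4, 0.2, -0.2]
grip_width: 0.0696
grip_force: 0.0
```

Run:
```python
from h import *
from rig import *
c=camera("wrist");print(get_obs()["time"])
W=cloud(c);k=(abs(W[...,0]-.39)<.13)&(abs(W[...,1]+.34)<.06)&(W[...,2]>.045)&(W[...,2]<.064);print(rect(W[k]),np.median(W[k],0))
cv2.imwrite("pics/w9.png",c["pixels"])
c=camera("scene")
cv2.imwrite("pics/s9.png",np.vstack([cv2.resize(c["pixels"][100:300,150:450],(560,373)),cv2.resize(cv2.imread("pics/w9.png")[60:300],None,fx=.9,fy=.9)[:, :560] if 0 else cv2.resize(cv2.imread("pics/w9.png")[70:290],(560,220))]))
```

```text
35.55
[ 3.926e+02 -3.402e+02  2.148e+02  1.197e+02 -2.000e-01] [ 0.39191701 -0.3402342   0.05456882]
```

View pics/s9.png

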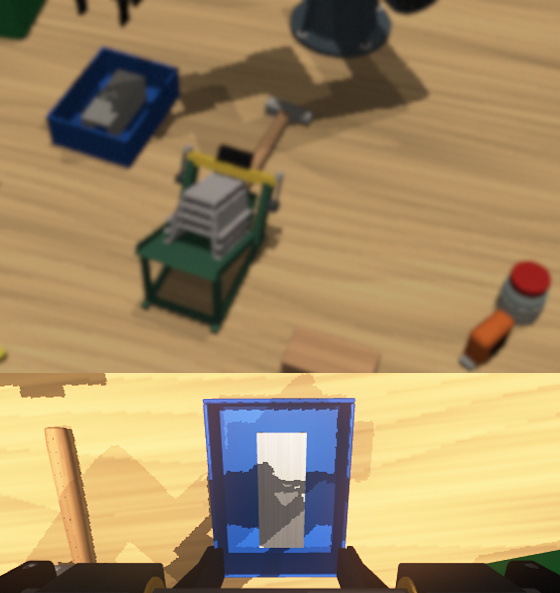

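The final view shows the channel flat in the bin (110,100), with the three-high stack and keeper in place (215,200) and the arm clear. Handing in.

```bash
python3 -c "
from rig import *
print(hand_in())"
```

```text
the job is handed in; nothing more can be done
None
```

The job is handed in, with no verdict returned: by the camera checks, both omegas are nested on the base omega, the keeper bar is seated with both clips back over its ends, and the channel is flat in the blue bin, at about 36 s of the 72 s allowed.

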